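Hang the reflex hammer in its fork stand

TASK

Pinch the reflex hammer by the two ends of its head and lift it off its rest with a firm grip so that the handle stays level; once it is well clear, loosen the grip just enough for the handle to swing down under its own weight until it hangs, and grip again. Bring it into the fork stand through the open mouth of the slot so that the head lies settled in the notches of both prongs and the handle hangs straight down, let go, and then turn the knurled thumbscrew clockwise until its keeper bar is fully home across the mouth of the slot. Leave everything else where it stands.

Things in the scene. Friction and masses are not known exactly. Their poses are not given: they have to be found in the camera images.
- hammer: steel T-shaped reflex hammer, 0.12 kg: round head 20 mm thick, 60 mm long, flat rubber end faces at own y = +-30 mm; origin at the head's centre; own x points from handle to head. Starts level, own z up, origin 45 mm above the table, nothing under the head. Pinched on these faces, the handle pivots about own y: a grip of about 30 N or more keeps it level, 3 to 6 N lets it swing down and settle in 2 s without slipping out
- hammer_end (a point): free end of the handle, 175 mm from the head's centre on the handle's axis. From the head the handle is a 9 mm round shank up to 115 mm out, then a knurled grip 18 mm thick to this end; the hammer's centre of mass lies on the axis about 107 mm from the head's centre. Hanging, this end is straight below the head
- rest: grey rest under the hammer, fixed. Origin on the table straight below the hammer's head, same yaw as the hammer at the start. Base plate 6 mm thick, 50 mm wide, from own x = -190 to +10 mm; two open-topped saddles under the shank and the grip at x = -40 and -150 mm, up to 51 mm high and 32 mm wide
- stand: aluminium fork stand, fixed. Origin on the table below the seat, z up. Base 150 x 110 x 10 mm, column at own x = 47 to 73 mm, two level prongs reaching to x = -67 mm, tops 186 mm above the table, 12 mm thick, outer sides at y = +-19 mm; between them a slot 17 mm wide along x. An ear at the mouth (x -67 to -43, y to -53 mm) carries the thumbscrew; an 8 mm high stop pin stands on the other prong
- fork_mouth (a point): middle of the slot's open end (own x = -67 mm of the stand), level with the prongs' tops; axes as the stand's. The shank enters here moving along own +x. With the head's centre 55 to 65 mm above the seat's height the shank is in the slot and the fingers, reaching some 20 mm below the head's centre, pass over the thumbscrew
- fork_seat (a point): centre of the hammer's head when it lies in the notches: on the slot's middle line, 200 mm above the table; stand axes. Each prong has here an upward-open V notch along y with steep sides (60 degrees from level), 26 mm wide at the top, between ribs 16 mm higher than the prong. Lowered from above, the head centres itself in it. The hung hammer has own x up and own y along this y, either way round
- keeper_knob (a point): point on the thumbscrew's vertical axis, 24 mm above the prongs' tops, at x = -55, y = -40 mm in the stand's frame. The knurled steel knob is 18 mm in diameter, from 19 mm below to 13 mm above this point; under it a keeper bar, 4 mm thick and 11 mm wide, reaches 54 mm from the axis
- keeper (a joint): thumbscrew angle in rad, grows clockwise seen from above: 0 = keeper bar points along the stand's -x (mouth open), 1.55 = its stop, bar across the mouth along the stand's +y. It turns with light friction (0.04 N m), stays where it is left, and resistance rises sharply at the stop
- pill_cup: white plastic cup, 46 mm wide, 35 mm tall, origin under its centre (leave alone)
- drop_bottle: small white bottle, 28 mm wide, 55 mm tall, origin under its centre (leave alone)
- penlight: aluminium penlight, 140 mm long, 16 mm thick, lying along its own x, origin underneath, 9 mm from mid-length (leave alone)
- gel_bottle: clear bottle, 60 mm wide, 150 mm tall, origin under its centre (leave alone)
- swab_jar: glass jar with steel cap, 70 mm wide, 90 mm tall, origin under its centre (leave alone)
- tuning_fork: steel tuning fork lying flat along its own x, 165 mm long, 24 mm wide, 8 mm thick, tines towards +x, origin on its underside near the yoke (leave alone)
- steel_dish: shallow steel bowl, 100 mm wide, 30 mm tall, origin under its centre (leave alone)
There are look-alikes about, which are no part of the job. Leave any blue or red look-alike of the hammer alone.

How it is judged:
By the outcome, as a careful person would: the job done as asked, in the order asked, and still so for the second after the job is handed in, with the robot touching nothing.
It also fails if it takes over 72 s, if anything falls off the work surface, if the arm or the gripper's body presses on something with over 40 N, if the wrist force passes 120 N, or if a joint passes its speed limit or range.

ROBOT

A 6-joint arm with a two-finger parallel gripper is mounted at the origin on the work surface. World frame = base frame: x ahead of the robot, y to its left, z up, the work surface at z = 0. Lengths are in mm, angles in rad, forces in N, time in s.
With the tool pointing down it reaches from about 300 to 775 mm from the base axis. Payload 14.6 kg.
Tool frame: the origin (TCP) lies where the fingers leave the gripper's body, on its centre line; the fingertips stand 97 mm ahead of it and the grasp point (between the pads) lies ahead of it (grip_depth is the z of the grasp point in the tool frame, in mm); z points along the fingers, y is the line along which they close (so a half turn about z gives the same grasp; the last joint's range is limited). The gripper opens to 94 mm and grips with 3 to 60 N. Pads are 16 mm wide; open, the fingers measure 119 mm over their backs; the gripper's body (75 mm by 177 mm) begins 78 mm behind the grasp point.
Start: joints at [1.131, 0.3, 1.521, -0, 1.321, -0.067], TCP at [200.32, 512.213, 302.646] pointing down, gripper open.
Joint ranges: [-3.03, 3.03], [-0.79, 2.21], [0.23, 2.52], [-1.04, 4.18], [0, 3.07], [-2.55, 2.55]. Speed limits (rad/s): [2.22, 2.22, 2.57, 3.14, 3.14, 3.14].

INTERFACE

Orientations are given as [roll, pitch, yaw] about the fixed x, y, z axes, in that order (R = Rz(yaw) Ry(pitch) Rx(roll)).
In Python, from cell import read_state, camera, sign_off, regions_of, spot_point, grip_depth gives the robot as it stands. The module is installed in compiled form; this text tells all that it offers.
- The arm moves only by the tool send_rows, never from a script. Its argument "series" is a list of rows, each a list of 3 entries, a list of its own where there are three numbers: the shift along the world's x, y, z in mm, then the turn about the world's z in degrees, then the closure, from -1 (fully open) to 1 (shut), so that 0 is half open. A call has 1 to 12 rows; each row shifts and turns the commanded pose from where the row before left it; what a row does not reach is not made up. A row lasts 1/10 s, in which the tool goes at most 50 mm and 8.59 degrees, less where a joint would pass 70% of its speed; a pose out of reach is approached as far as the arm can. A call is refused whole if a number of a shift passes 50 or a number of a turn 8.59, either way. A call with a gripper value outside its range is refused whole. The fingers move at their own pace and stop on an object; "squeeze" is the grip in N (left out, the last holds). Time passes only in rows, so rows that do not move let the fingers close. It gives the time, the measured TCP pose, the force, the opening and the grip force at its end, in the units of the state.
- read_state(): the state, without advancing time (a new reading comes with each control period).
- camera(name): name is "scene" or "top"; returns a dict with "color" (420x560x3 uint8, blue, green, red), "fx", "fy", "cx", "cy" (pixels), "dist" ([k1, k2, p1, p2, k3] as OpenCV has them; the pictures are not rectified), "camera_from_world" (4x4, takes a point from world to camera coordinates). Camera axes: x right, y down, z forward; pixel columns grow to the right and rows downward; lengths in mm; the calibration is good to about 2 mm. A picture is of the moment at which its call begins. There is no depth.
- sign_off(): hands the job in; it is judged then, once.
Trained networks look in a picture, given as the dict that the camera call returned (one of the last four; its "shot" number tells which), for a name from the list of things; names that differ only in an ending like _2 or _b are one class to them, and where a whole thing is asked for, a point or a joint stands for the part that bears it (a point fixed in the world has none). Each returns a list of dicts, best first, with "confidence" (0 to 1); they miss things now and then, are a little off and sometimes report something else, mostly with a low value. They report only what shows in the picture. A call takes as long as a camera call. They do not tell look-alikes from the thing itself.
- regions_of(thing, picture): "mask" (420x560 bool, what is visible of it).
- spot_point(thing, picture): "point" ([x, y, z] in mm, in the coordinates of the camera as it stood for that picture, good to about 4 mm: a listed point, or the origin of a listed thing).
The state is a dict: "clock": time; "joints": joint angles; "qd": joint speeds; "effort": joint torques, N m; "eef_pos": TCP position; "eef_rot": TCP orientation; "wrist_force": force on the tool from outside, world axes, zero at the start; "moment": the same for the moment, N m; "finger_gap": finger opening in mm; "finger_force": force on a finger pad.
Only numpy, scipy, OpenCV 4.12 (cv2) and the standard library are available. Lean on these libraries where they do the work, as an engineer would, in place of code of your own. Each camera call takes 0.05 s, during which the arm holds its last target. There are 200 camera calls.

## Working session

There is one attempt and no reset: what is moved stays moved. The work goes in short steps, Python scripts to look and compute and a tool call to move; the robot and the scene stay as the last step left them, time stands still between calls to the robot, and variables do not carry over. Pictures are saved under pics/ and viewed, at most 10 in all, crops included, and the job is handed in when it is done.

Besides the shell and the picture viewer there is one more tool, called after "Emit:" as a command line: name --argument value ..., lists and objects as JSON in quotes. send_rows: Moves the arm, as the interface text tells. Its arguments: {"type":"object","properties":{"series":{"type":"array"},"squeeze":{"type":"number"}},"required":["series"]}

```bash
mkdir -p pics; cat > h.py <<'E'
import numpy as np, cv2
from cell import *
def world(p,pic):
    return (np.linalg.inv(pic["camera_from_world"])@np.append(p,1))[:3]
def pix(pw,pic):
    c=pic["camera_from_world"]@np.append(pw,1)
    K=np.array([[pic["fx"],0,pic["cx"]],[0,pic["fy"],pic["cy"]],[0,0,1.]])
    return cv2.projectPoints(c[:3].reshape(1,3),np.zeros(3),np.zeros(3),K,np.array(pic["dist"],float))[0].ravel()
def onplane(uv,z,pic):
    K=np.array([[pic["fx"],0,pic["cx"]],[0,pic["fy"],pic["cy"]],[0,0,1.]])
    n=cv2.undistortPoints(np.array([[uv]],float),K,np.array(pic["dist"],float)).ravel()
    M=np.linalg.inv(pic["camera_from_world"]); o=M[:3,3]; d=M[:3,:3]@np.array([n[0],n[1],1])
    return o+d*(z-o[2])/d[2]
E
python3 - <<'E'
from h import *
np.set_printoptions(precision=1,suppress=True)
print(grip_depth, read_state())
for n in("scene","top"):
    p=camera(n); cv2.imwrite(f"pics/{n}0.png",p["color"])
    M=np.linalg.inv(p["camera_from_world"]); print(n,M[:3,3],M[:3,2])
    for t in("hammer","hammer_end","rest","stand","fork_mouth","fork_seat","keeper_knob","pill_cup","drop_bottle","penlight","gel_bottle","swab_jar","tuning_fork","steel_dish"):
        for d in spot_point(t,p)[:4]:
            w=world(d["point"],p); print(t,round(d["confidence"],2),w,pix(w,p))
E
```

```text
78.39999999999999 {'clock': 0.0, 'joints': array([ 1.1,  0.3,  1.5,  0. ,  1.3, -0.1]), 'qd': array([-0., -0.,  0., -0., -0., -0.]), 'effort': array([  0. , -53.2, -35.3,   0.1,   0. ,  -0. ]), 'eef_pos': array([200.2, 512.1, 302.1]), 'eef_rot': array([-3.1, -0. ,  2.8]), 'wrist_force': array([-0.6,  0.3,  0.9]), 'moment': array([ 0.,  0., -0.]), 'finger_force': 0.0, 'finger_gap': 93.97061553863784}
scene [1093.   170.4 1054.1] [-0.6 -0.2 -0.8]
hammer 0.94 [ 536.3 -187.9   47.4] [211.  254.3]
hammer 0.87 [ 157.9 -384.9   13.4] [198.1 151.4]
hammer 0.77 [ 732.9 -168.3    9.1] [191.2 330.2]
hammer 0.75 [302.6 230.7  12. ] [379.2 227.4]
hammer_end 0.75 [ 630.3 -313.6    8.2] [155.2 280.6]
hammer_end 0.67 [ 368.2 -175.1   42. ] [236.8 208.4]
hammer_end 0.54 [ 163.7 -214.1   12.1] [247.2 163.1]
hammer_end 0.53 [145.2 309.4   7. ] [412.2 193.6]
rest 0.93 [ 542.6 -185.4   -4.1] [213.5 266.5]
stand 0.75 [504.3 208.3  -2.7] [358.7 288.7]
fork_mouth 0.79 [433.3 197.5 185.6] [369.6 225. ]
fork_seat 0.63 [ 539.9 -186.7   45.6] [211.  255.9]
fork_seat 0.59 [504.3 203.1 198.4] [368.  246.5]
keeper
[... 881 characters left out ...]
.3]
hammer_end 0.5 [ 165.7 -211.7    9.6] [334.5 299.6]
rest 0.71 [ 541.8 -184.4    1.6] [325.5 192.5]
stand 0.97 [506.7 207.    1.6] [215.3 201. ]
fork_mouth 0.61 [751.1  28.2  -1.2] [266.7 136.3]
fork_seat 0.86 [501.9 207.2 200.5] [207.2 189.1]
fork_seat 0.28 [ 614.2 -447.9    1.7] [397.8 173.9]
keeper_knob 0.44 [458.3 160.1 214.7] [221.2 201.9]
pill_cup 0.5 [664.1  -4.1  -0.1] [275.2 159.1]
drop_bottle 0.46 [367.8   4.7  -1.4] [271.8 240.6]
penlight 0.45 [751.4  25.7   0.6] [267.3 136.1]
gel_bottle 0.87 [575.6 417.8   6.7] [157.4 181.4]
swab_jar 0.86 [ 610.4 -442.6   -1.1] [396.2 175.1]
tuning_fork 0.53 [410.5 456.7  -0.7] [144.4 227. ]
steel_dish 0.66 [ 366.1 -429.4    1.2] [395.3 242.1]
```

```bash
python3 - <<'E'
import cv2
a=cv2.imread("pics/scene0.png");b=cv2.imread("pics/top0.png")
cv2.imwrite("pics/s1.png",cv2.resize(a,(800,600),interpolation=cv2.INTER_CUBIC))
h=cv2.resize(a[180:300,150:260],(400,436),interpolation=cv2.INTER_CUBIC);s=cv2.resize(a[180:300,310:420],(400,436),interpolation=cv2.INTER_CUBIC)
cv2.imwrite("pics/s2.png",cv2.hconcat([h,s]))
E
```

```text
(no output)
```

View pics/s1.png

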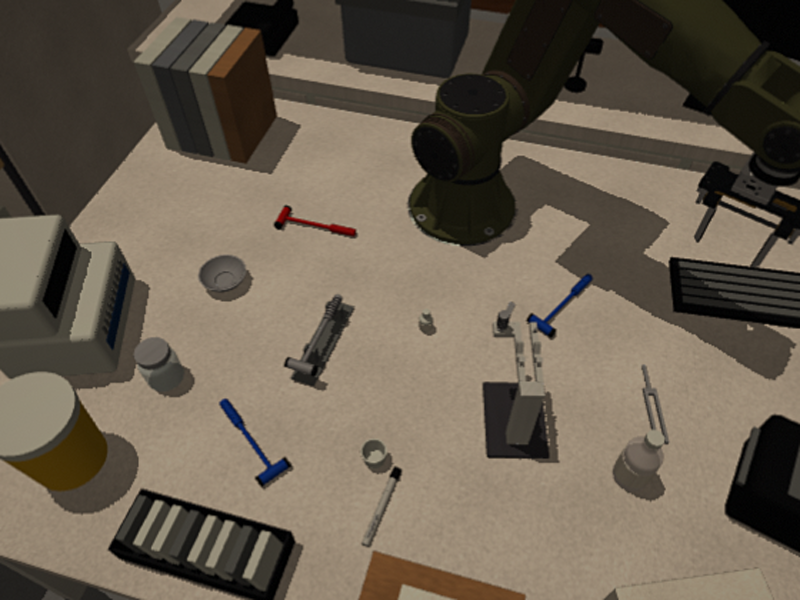

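View pics/s2.png

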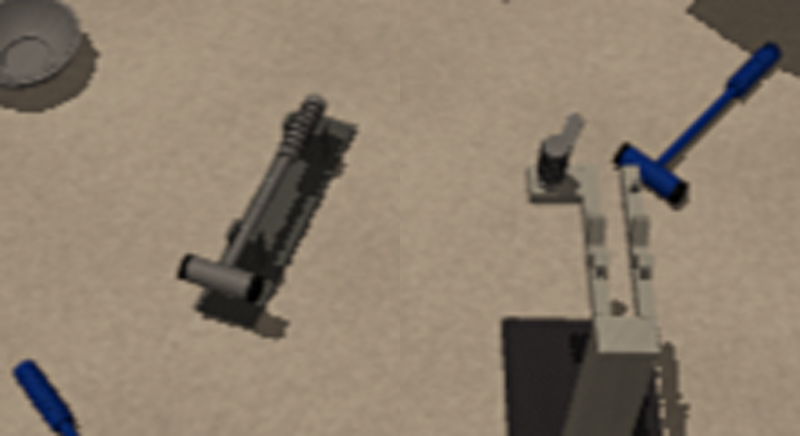

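The candidates are the steel hammer on the grey rest at (211,254), two blue ones at (191,330) and (379,227), and a red one at (198,151). I choose the steel one on the rest, and the crop confirms it. The stand is at (365,250), and its keeper bar points away from the slot, so the mouth is open.

```bash
cat > fit.py <<'E'
from h import *
from scipy.optimize import least_squares
np.set_printoptions(precision=2,suppress=True)
L={"stand":[0,0,0],"fork_mouth":[-67,0,186],"fork_seat":[0,0,200],"keeper_knob":[-55,-40,210]}
def collect(names,guess,n=5,cams=("scene","top"),tol=25):
    out={k:[] for k in names}
    for _ in range(n):
        for c in cams:
            p=camera(c)
            for k in names:
                w=[world(d["point"],p) for d in spot_point(k,p)]
                w=[x for x in w if np.linalg.norm(x-guess[k])<tol]
                if w: out[k].append((c,w[0]))
    return out,p
E
python3 - <<'E'
from fit import *
g={"stand":[505,207,0],"fork_mouth":[435,198,186],"fork_seat":[503,205,200],"keeper_knob":[456,156,212],"hammer":[541,-186,45],"hammer_end":[370,-175,45],"rest":[542,-185,0]}
o,_=collect(list(g),g)
m={}
for k,v in o.items():
    for c in("scene","top"):
        a=np.array([x for q,x in v if q==c])
        if len(a): print(k,c,len(a),a.mean(0),a.std(0))
    m[k]=np.mean([x for _,x in v],0)
def T(q,p): c,s=np.cos(q[2]),np.sin(q[2]); return np.array([q[0]+c*p[0]-s*p[1],q[1]+s*p[0]+c*p[1]])
f=lambda q:np.concatenate([T(q,L[k])-m[k][:2] for k in L])
r=least_squares(f,[503,205,.1]); print("stand",r.x,np.degrees(r.x[2]),r.fun)
h=m["hammer"]-m["hammer_end"];print("hammer",m["hammer"],np.degrees(np.arctan2(h[1],h[0])),np.linalg.norm(h))
q=r.x
ims=[]
for n,(u,v,w,z) in {"scene":(310,190,110,3.6),"top":(170,150,90,4.4)}.items():
    p=camera(n); im=cv2.resize(p["color"],None,fx=4,fy=4,interpolation=cv2.INTER_CUBIC)
    def poly(pts,zz,col,closed=True):
        P=np.array([(pix([*T(q,x),zz],p)+.5)*4 for x in pts]).astype(int); cv2.polylines(im,[P],closed,col,1)
    poly([(-67,-19),(-67,-8.5),(47,-8.5),(47,-19)],186,(0,0,255));poly([(-67,19),(-67,8.5),(47,8.5),(47,19)],186,(0,0,255))
    poly([(-67,-53),(-43,-53),(-43,-19),(-67,-19)],186,(0,255,0))
    for y in(-19,19): poly([(-13,y),(13,y)],202,(255,255,0))
    poly([(-46,-40),(-55,-31),(-64,-40),(-55,-49)],223,(0,255,255))
    c=im[v*4:(v+100)*4,u*4:(u+100)*4]; ims.append(c)
cv2.imwrite("pics/fit.png",cv2.hconcat(ims))
E
```

```text
stand scene 4 [501.64 208.65  -2.01] [1.34 1.65 1.39]
stand top 5 [506.37 210.12   3.09] [1.2  2.62 2.32]
fork_mouth scene 4 [435.1  195.23 184.47] [1.21 1.97 1.73]
fork_mouth top 5 [437.38 195.65 186.86] [1.34 0.95 0.76]
fork_seat scene 5 [499.98 203.92 199.62] [0.4  1.06 1.52]
fork_seat top 4 [503.33 207.9  199.98] [0.83 0.89 1.15]
keeper_knob scene 5 [455.15 152.82 213.77] [1.76 1.11 1.28]
keeper_knob top 4 [459.6  158.4  216.63] [0.74 0.86 2.01]
hammer scene 5 [ 538.77 -188.24   46.75] [1.39 0.56 1.34]
hammer top 5 [ 543.56 -186.35   44.58] [0.94 1.8  0.79]
hammer_end scene 4 [ 367.78 -175.93   44.27] [1.67 1.03 1.29]
hammer_end top 5 [ 372.05 -174.07   45.1 ] [0.71 0.82 1.12]
rest scene 5 [ 542.13 -182.49   -1.86] [1.25 1.38 2.26]
rest top 5 [ 544.35 -184.71   -1.28] [2.1  1.47 1.8 ]
stand [502.71 207.36   0.2 ] 11.493628126931702 [-1.57 -2.11  0.68 -1.45  1.23  1.67 -0.35  1.9 ]
hammer [ 541.16 -187.29   45.66] -4.145294525259107 171.4650959973196
```

View pics/fit.png

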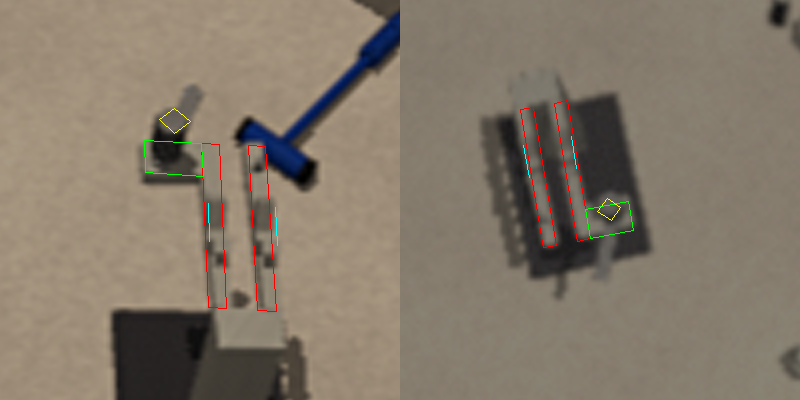

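Emit:
send_rows --series '[[[15,-25,25],1.5,-1],[[20,-40,20],1.5,-1],[[20,-40,10],1.5,-1],[[20,-40,0],1.5,-1],[[20,-40,0],1.5,-1],[[20,-40,0],1.5,-1],[[20,-40,0],1.5,-1],[[20,-40,0],1.5,-1],[[20,-40,0],1.5,-1],[[20,-40,0],1.5,-1],[[20,-40,0],1.5,-1],[[20,-40,0],0.8,-1]]' --squeeze 45

```text
clock: 6.8
eef_pos: [435.7, 45.3, 357.9]
eef_rot: [3.141, 0.001, 3.072]
wrist_force: [0.0, 1.1, 1.0]
finger_gap: 94.1
finger_force: 0.0
```

Emit:
send_rows --series '[[[20,-40,-10],0,-1],[[20,-40,-20],0,-1],[[20,-40,-20],0,-1],[[20,-40,-20],0,-1],[[20,-40,-20],0,-1],[[20,-34,-20],0,-1],[[0,0,0],0,-1],[[0,0,0],0,-1]]'

```text
clock: 7.6
eef_pos: [555.2, -187.1, 246.9]
eef_rot: [3.141, -0.001, 3.07]
wrist_force: [1.0, -0.1, -0.1]
finger_gap: 93.9
finger_force: 0.0
```

Emit:
send_rows --series '[[[-14,0,-23.5],0,-1],[[0,0,-40],0,-1],[[0,0,-40],0,-1],[[0,0,-20],0,-1],[[0,0,0],0,-1],[[0,0,0],0,-1]]'

```text
clock: 8.2
eef_pos: [541.8, -186.2, 125.9]
eef_rot: [-3.141, 0.002, 3.072]
wrist_force: [-0.5, -0.7, 0.4]
finger_gap: 94.1
finger_force: 0.0
```

```bash
python3 - <<'E'
from h import *
a=camera("scene");b=camera("top");ims=[]
for p,u,v in((a,160,200),(b,277,135)):
    im=cv2.resize(p["color"],None,fx=4,fy=4,interpolation=cv2.INTER_CUBIC)
    ims.append(im[v*4:(v+100)*4,u*4:(u+100)*4])
cv2.imwrite("pics/g.png",cv2.hconcat(ims))
E
```

```text
(no output)
```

View pics/g.png

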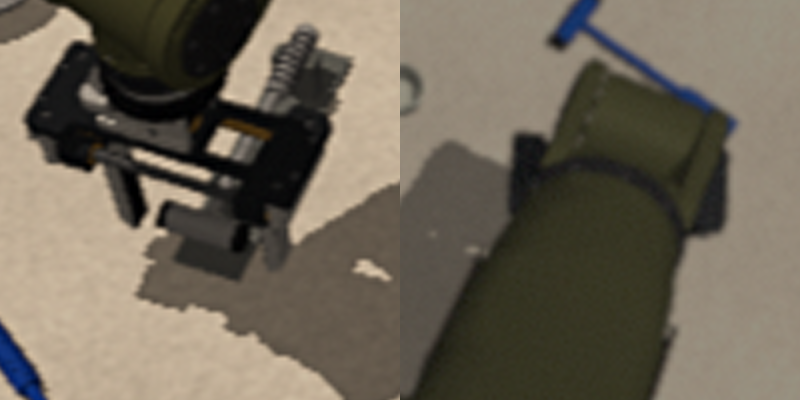

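The steel head at scene pixel (211,256) sits between the open fingers, with some room on both sides. I'll lower about 2 mm and close.

Emit:
send_rows --series '[[[0,0,-2],0,-0.2],[[0,0,0],0,0.4],[[0,0,0],0,1],[[0,0,0],0,1],[[0,0,0],0,1],[[0,0,0],0,1],[[0,0,0],0,1],[[0,0,0],0,1]]' --squeeze 45

```text
clock: 9.1
eef_pos: [541.3, -186.8, 122.2]
eef_rot: [-3.142, 0.0, 3.071]
wrist_force: [0.1, -0.2, 0.4]
finger_gap: 59.4
finger_force: 45.0
```

Emit:
send_rows --series '[[[0,0,8],0,1],[[0,0,16],0,1],[[0,0,25],0,1],[[0,0,30],0,1],[[0,0,30],0,1],[[0,0,30],0,1],[[0,0,30],0,1],[[0,0,30],0,1],[[0,0,20],0,1],[[0,0,10],0,1],[[0,0,0],0,1],[[0,0,0],0,1]]'

```text
clock: 10.3
eef_pos: [541.2, -186.7, 350.1]
eef_rot: [3.141, -0.001, 3.071]
wrist_force: [0.6, -0.9, -2.0]
finger_gap: 59.8
finger_force: 45.0
```

```bash
python3 - <<'E'
from h import *
a=camera("scene"); cv2.imwrite("pics/lift.png",cv2.resize(a["color"][100:320,100:400],(600,440)))
E
```

```text
(no output)
```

View pics/lift.png

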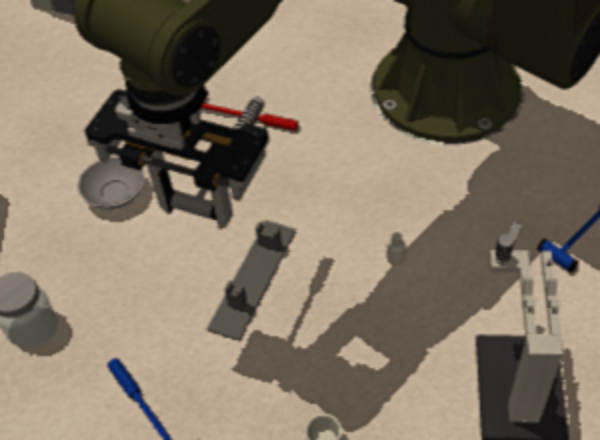

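The hammer is lifted and level: the handle end shows at (255,110) behind the gripper, and its shadow lies flat. Next I loosen the grip.

Emit:
send_rows --series '[[[0,0,0],0,1],[[0,0,0],0,1],[[0,0,0],0,1],[[0,0,0],0,1],[[0,0,0],0,1],[[0,0,0],0,1],[[0,0,0],0,1],[[0,0,0],0,1],[[0,0,0],0,1],[[0,0,0],0,1],[[0,0,0],0,1],[[0,0,0],0,1]]' --squeeze 4.5

```text
clock: 11.55
eef_pos: [541.3, -186.8, 351.2]
eef_rot: [-3.142, 0.0, 3.071]
wrist_force: [-0.1, 0.2, -1.1]
finger_gap: 59.8
finger_force: 4.5
```

Emit:
send_rows --series '[[[0,0,0],0,1],[[0,0,0],0,1],[[0,0,0],0,1],[[0,0,0],0,1],[[0,0,0],0,1],[[0,0,0],0,1],[[0,0,0],0,1],[[0,0,0],0,1],[[0,0,0],0,1],[[0,0,0],0,1],[[0,0,0],0,1],[[0,0,0],0,1]]'

```text
clock: 12.75
eef_pos: [541.3, -186.8, 351.1]
eef_rot: [3.142, 0.0, 3.071]
wrist_force: [-0.2, 0.5, -2.0]
finger_gap: 60.1
finger_force: 4.5
```

Emit:
send_rows --series '[[[0,0,0],0,1],[[0,0,0],0,1],[[0,0,0],0,1],[[0,0,0],0,1]]' --squeeze 40

```text
clock: 13.15
eef_pos: [541.3, -186.8, 351.1]
eef_rot: [-3.142, -0.0, 3.071]
wrist_force: [0.1, 0.5, -1.7]
finger_gap: 59.6
finger_force: 40.0
```

```bash
python3 - <<'E'
from fit import *
o,p=collect(["hammer","hammer_end"],{"hammer":np.array([541,-187,272]),"hammer_end":np.array([541,-187,97])},2,tol=60)
for k,v in o.items():
    for x in v: print(k,x)
a=camera("scene"); cv2.imwrite("pics/hang.png",cv2.resize(a["color"][130:290,120:280],(480,480)))
print(read_state()["clock"])
E
```

```text
hammer ('scene', array([ 538.1 , -187.35,  266.93]))
hammer ('scene', array([ 540.59, -184.59,  267.44]))
hammer_end ('scene', array([ 510.99, -186.56,   93.01]))
hammer_end ('scene', array([ 509.87, -187.5 ,   94.89]))
13.8
```

View pics/hang.png

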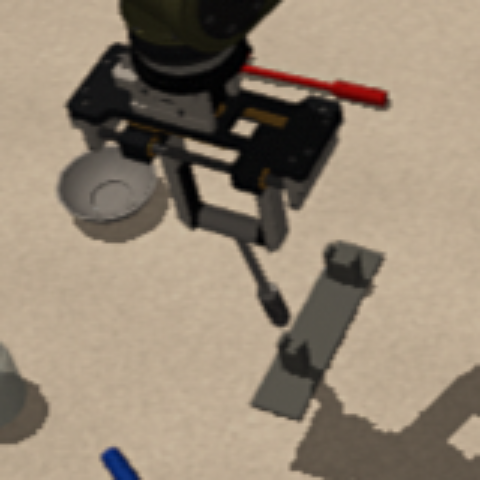

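The handle hangs about 10° off vertical, with its end at (275,305). I'll loosen a little more to let it settle.

Emit:
send_rows --series '[[[0,0,0],0,1],[[0,0,0],0,1],[[0,0,0],0,1],[[0,0,0],0,1],[[0,0,0],0,1],[[0,0,0],0,1],[[0,0,0],0,1],[[0,0,0],0,1],[[0,0,0],0,1],[[0,0,0],0,1],[[0,0,0],0,1],[[0,0,0],0,1]]' --squeeze 3.2

```text
clock: 15.0
eef_pos: [541.3, -186.8, 351.2]
eef_rot: [-3.142, -0.0, 3.071]
wrist_force: [0.1, 0.6, -1.4]
finger_gap: 59.8
finger_force: 3.2
```

Emit:
send_rows --series '[[[0,0,0],0,1],[[0,0,0],0,1],[[0,0,0],0,1],[[0,0,0],0,1],[[0,0,0],0,1],[[0,0,0],0,1],[[0,0,0],0,1],[[0,0,0],0,1],[[0,0,0],0,1],[[0,0,0],0,1]]'

```text
clock: 16.0
eef_pos: [541.3, -186.8, 351.2]
eef_rot: [-3.142, 0.0, 3.071]
wrist_force: [-1.0, 0.2, -0.7]
finger_gap: 59.8
finger_force: 3.2
```

Emit:
send_rows --series '[[[0,0,0],0,1],[[0,0,0],0,1],[[0,0,0],0,1]]' --squeeze 40

```text
clock: 16.3
eef_pos: [541.3, -186.8, 351.1]
eef_rot: [3.142, -0.0, 3.071]
wrist_force: [0.7, -0.5, -1.2]
finger_gap: 59.8
finger_force: 40.0
```

```bash
python3 - <<'E'
from fit import *
o,p=collect(["hammer","hammer_end"],{"hammer":np.array([541,-187,272]),"hammer_end":np.array([541,-187,97])},2,("scene",),tol=60)
for k,v in o.items():
    for x in v: print(k,x[1])
print(read_state()["clock"])
E
```

```text
hammer [ 538.18 -188.97  264.8 ]
hammer [ 540.78 -185.36  265.08]
hammer_end [ 515.88 -187.8    89.69]
hammer_end [ 516.75 -188.09   93.5 ]
16.6
```

The hammer is hanging and gripped again. Next I carry it to a point in front of the fork mouth, keeping clear of the keeper bar's tip.

Emit:
send_rows --series '[[[-7,15,-2],1.5,1],[[-15,30,-2],1.5,1],[[-18,36,-2],1.5,1],[[-18,36,-2],1.5,1],[[-18,36,0],1.5,1],[[-18,36,0],1.5,1],[[-18,36,0],1.5,1],[[-18,36,0],1.5,1],[[-18,36,0],1.5,1],[[-18,36,0],1,1],[[-10,22,0],1,1],[[-5,10,0],0,1]]'

```text
clock: 17.8
eef_pos: [359.5, 179.6, 343.4]
eef_rot: [3.141, 0.001, -2.94]
wrist_force: [0.1, 0.1, -0.7]
finger_gap: 59.6
finger_force: 40.0
```

Emit:
send_rows --series '[[[0,0,0],0,1],[[0,0,0],0,1]]'

```text
clock: 18.0
eef_pos: [360.7, 177.7, 343.2]
eef_rot: [-3.141, 0.0, -2.942]
wrist_force: [0.6, -0.5, -1.3]
finger_gap: 59.6
finger_force: 40.0
```

```bash
python3 - <<'E'
from fit import *
s=read_state();print(s["eef_pos"],np.degrees(s["eef_rot"]))
x=s["eef_pos"];o,p=collect(["hammer","hammer_end","fork_mouth"],{"hammer":x-[0,0,80],"hammer_end":x-[0,0,250],"fork_mouth":np.array([436,195,186])},2,tol=60)
for k,v in o.items():
    for y in v: print(k,y)
ims=[]
for n,(u,v) in {"scene":(310,150),"top":(170,150)}.items():
    p=camera(n);ims.append(cv2.resize(p["color"][v:v+130,u:u+130],(400,400),interpolation=cv2.INTER_CUBIC))
cv2.imwrite("pics/pre.png",cv2.hconcat(ims)); print(read_state()["clock"])
E
```

```text
[360.68 177.66 343.16] [-179.99    0.01 -168.58]
hammer ('scene', array([355.2 , 178.55, 259.57]))
hammer ('scene', array([360.88, 177.43, 257.28]))
hammer_end ('scene', array([335.57, 169.98,  86.55]))
hammer_end ('scene', array([336.39, 167.52,  84.06]))
fork_mouth ('scene', array([434.82, 196.52, 185.65]))
fork_mouth ('top', array([438.52, 192.78, 187.54]))
fork_mouth ('scene', array([433.55, 195.66, 183.73]))
fork_mouth ('top', array([437.27, 193.86, 184.45]))
18.9
```

View pics/pre.png

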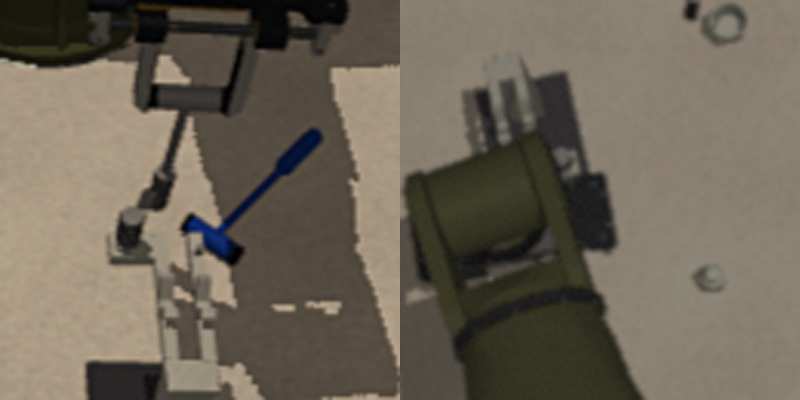

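The head is at scene crop (188,98), level between the fingertips, and the shank is ahead of the mouth at (178,240). I'll shift about 2 mm to the side and enter along the slot.

Emit:
send_rows --series '[[[8,3,0],0,1],[[14,3,0],0,1],[[14,3,0],0,1],[[14,3,0],0,1],[[14,3,0],0,1],[[14,3,0],0,1],[[14,3,0],0,1],[[10.5,2,0],0,1],[[0,0,0],0,1]]'

```text
clock: 19.8
eef_pos: [463.8, 201.4, 342.6]
eef_rot: [-3.141, -0.001, -2.942]
wrist_force: [-0.2, -0.5, -1.7]
finger_gap: 59.7
finger_force: 40.0
```

```bash
python3 - <<'E'
from fit import *
s=read_state();print(s["eef_pos"],s["wrist_force"],s["moment"])
ims=[]
for n,(u,v) in {"scene":(310,170),"top":(170,150)}.items():
    p=camera(n);ims.append(cv2.resize(p["color"][v:v+100,u:u+100],(400,400),interpolation=cv2.INTER_CUBIC))
cv2.imwrite("pics/in.png",cv2.hconcat(ims)); print(read_state()["clock"])
E
```

```text
[463.76 201.36 342.63] [-0.25 -0.46 -1.72] [ 0.02 -0.06 -0.01]
19.9
```

View pics/in.png

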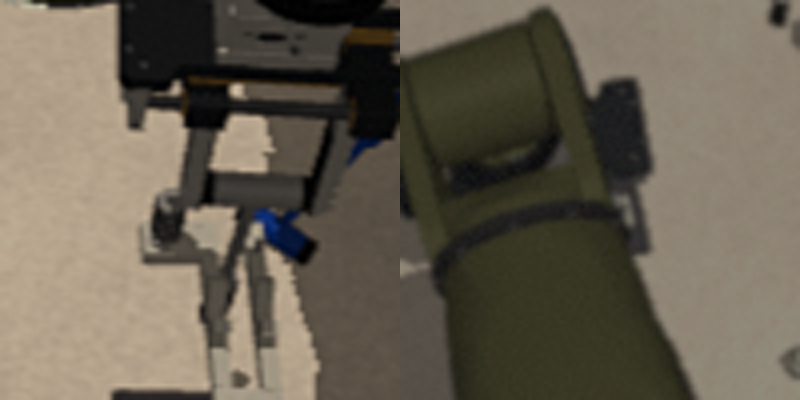

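The shank is in the slot (crop (232,255), between the prongs at 225 and 248), with no contact force. I'll move on over the seat and lower to just above the notches.

Emit:
send_rows --series '[[[10,2,0],0,1],[[12,2.2,0],0,1],[[12,2.2,0],0,1],[[5,1.1,0],0,1],[[0,0,-10],0,1],[[0,0,-15],0,1],[[0,0,-12],0,1],[[0,0,-6],0,1],[[0,0,-3],0,1],[[0,0,0],0,1]]'

```text
clock: 20.9
eef_pos: [501.8, 208.7, 297.1]
eef_rot: [-3.142, -0.0, -2.942]
wrist_force: [0.3, -0.5, -2.0]
finger_gap: 59.4
finger_force: 40.0
```

```bash
python3 - <<'E'
from fit import *
s=read_state();x=s["eef_pos"];print(x,s["wrist_force"],s["moment"])
o,p=collect(["hammer","fork_seat","hammer_end"],{"hammer":x-[0,0,84],"fork_seat":np.array([502,206,200]),"hammer_end":x-[20,0,255]},2,("scene",),tol=40)
for k,v in o.items():
    for y in v: print(k,y[1])
p=camera("scene");cv2.imwrite("pics/seat.png",cv2.resize(p["color"][180:300,310:430],(480,480),interpolation=cv2.INTER_CUBIC))
print(read_state()["clock"])
E
```

```text
[501.76 208.71 297.06] [ 0.32 -0.55 -2.01] [ 0.02 -0.06 -0.09]
hammer [502.59 208.34 212.21]
hammer [498.8  207.09 211.59]
fork_seat [502.25 205.38 202.27]
hammer_end [475.27 202.43  36.64]
hammer_end [479.   202.62  37.64]
21.35
```

View pics/seat.png

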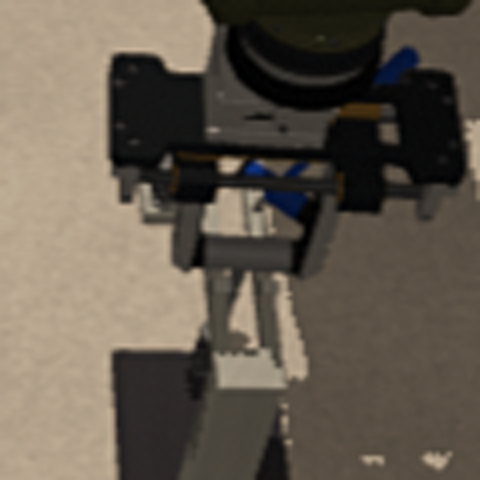

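The head is over the notches at crop (250,250), about 12 mm high, with the shank in the slot. I'll lower further while watching the force.

Emit:
send_rows --series '[[[1,0,-3],0,1],[[0,0,-3],0,1],[[0,0,-1],0,1],[[0,0,0],0,1]]'

```text
clock: 21.75
eef_pos: [502.5, 208.7, 290.3]
eef_rot: [3.141, -0.001, -2.942]
wrist_force: [-4.2, -0.4, 4.9]
finger_gap: 59.9
finger_force: 40.0
```

Emit:
send_rows --series '[[[0,0,0],0,1],[[0,0,0],0,1],[[0,0,-1],0,1],[[0,0,0],0,1],[[0,0,-1],0,1],[[0,0,0],0,1],[[0,0,-1],0,1],[[0,0,0],0,1]]' --squeeze 4

```text
clock: 22.55
eef_pos: [502.8, 208.6, 287.0]
eef_rot: [-3.142, -0.0, -2.942]
wrist_force: [-2.0, -0.1, 1.9]
finger_gap: 60.0
finger_force: 4.0
```

Emit:
send_rows --series '[[[-1.5,-0.3,0],0,1],[[0,0,0],0,1],[[0,0,-1],0,1],[[0,0,0],0,1],[[0,0,-1],0,1],[[0,0,0],0,1]]' --squeeze 3.5

```text
clock: 23.15
eef_pos: [501.5, 208.4, 285.3]
eef_rot: [3.142, 0.001, -2.942]
wrist_force: [2.3, 0.7, 2.3]
finger_gap: 60.4
finger_force: 3.5
```

The force now comes from both notch sides in turn, so the head is about seated. I release it.

Emit:
send_rows --series '[[[0,0,0],0,-0.3],[[0,0,0],0,-0.4],[[0,0,0],0,-0.5],[[0,0,0],0,-0.6],[[0,0,0],0,-0.7],[[0,0,0],0,-0.7],[[0,0,0],0,-0.7],[[0,0,0],0,-0.7]]'

```text
clock: 23.95
eef_pos: [501.3, 208.4, 285.1]
eef_rot: [-3.142, -0.0, -2.942]
wrist_force: [0.3, 0.6, -0.4]
finger_gap: 79.8
finger_force: 0.0
```

Emit:
send_rows --series '[[[0,0,5],0,-0.7],[[0,0,15],0,-0.7],[[0,0,25],0,-0.7],[[0,0,30],0,-0.7],[[0,0,25],0,-0.7],[[0,0,0],0,-0.7],[[0,0,0],0,-0.7]]'

```text
clock: 24.65
eef_pos: [501.2, 208.4, 385.2]
eef_rot: [3.142, 0.0, -2.942]
wrist_force: [-0.2, -0.0, -0.4]
finger_gap: 80.0
finger_force: 0.0
```

```bash
python3 - <<'E'
from fit import *
s=read_state();print(s["eef_pos"],s["wrist_force"],s["finger_gap"])
g={"hammer":np.array([502,208,200]),"hammer_end":np.array([500,207,25]),"keeper_knob":np.array([457,157,210])}
o,p=collect(list(g),g,3,("scene","top"),tol=40)
for k,v in o.items():
    for y in v: print(k,y)
p=camera("scene");cv2.imwrite("pics/rel.png",cv2.resize(p["color"][180:300,310:430],(480,480),interpolation=cv2.INTER_CUBIC))
print(read_state()["clock"])
E
```

```text
[501.24 208.41 385.2 ] [-0.22 -0.01 -0.43] 79.99491828635136
hammer ('scene', array([500.98, 206.49, 199.21]))
hammer ('scene', array([500.87, 205.53, 200.73]))
hammer ('scene', array([497.71, 208.7 , 200.15]))
hammer_end ('scene', array([497.17, 203.21,  27.02]))
hammer_end ('scene', array([496.11, 203.96,  24.77]))
hammer_end ('scene', array([495.88, 203.18,  23.71]))
keeper_knob ('scene', array([452.89, 152.75, 211.55]))
keeper_knob ('scene', array([452.43, 150.65, 212.05]))
keeper_knob ('scene', array([454.78, 152.34, 211.  ]))
25.9
```

View pics/rel.png

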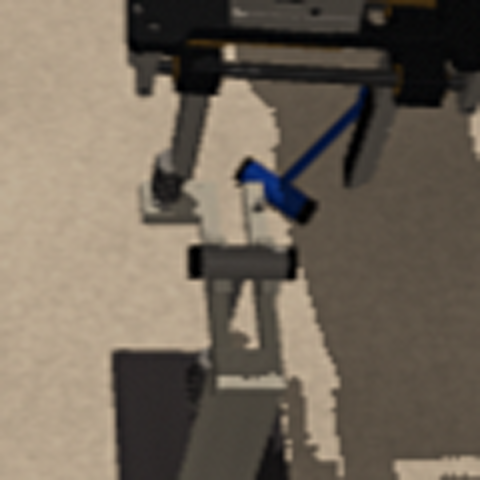

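The hammer is seated: head at z about 200 at crop (243,262) with both ends on the prongs, and the handle end at (496,203,25) straight below. Next I go to the thumbscrew with the fingers half open.

Emit:
send_rows --series '[[[-15,-17,0],0,0.15],[[-15,-17,0],0,0.15],[[-15,-18,0],0,0.15],[[0,0,-20],0,0.15],[[0,0,-30],0,0.15],[[0,0,-15],0,0.15],[[0,0,0],0,0.15],[[0,0,0],0,0.15]]'

```text
clock: 26.7
eef_pos: [456.5, 156.5, 320.9]
eef_rot: [3.142, 0.001, -2.942]
wrist_force: [0.0, -0.3, 0.3]
finger_gap: 39.7
finger_force: 0.0
```

Emit:
send_rows --series '[[[0,0,-10],0,0.15],[[0,0,-10],0,0.15],[[0,0,-7],0,0.15],[[0,0,0],0,0.15],[[0,0,0],0,0.15]]'

```text
clock: 27.2
eef_pos: [456.4, 156.4, 293.2]
eef_rot: [-3.142, -0.0, -2.942]
wrist_force: [0.0, 0.5, -0.3]
finger_gap: 39.4
finger_force: 0.0
```

Nothing is touching. I close lightly and watch for sideways force, which would show the centring error.

Emit:
send_rows --series '[[[0,0,0],0,0.4],[[0,0,0],0,1],[[0,0,0],0,1],[[0,0,0],0,1],[[0,0,0],0,1]]' --squeeze 8

```text
clock: 27.7
eef_pos: [456.3, 156.6, 293.3]
eef_rot: [3.141, 0.0, -2.942]
wrist_force: [-0.3, 2.8, 1.7]
finger_gap: 17.4
finger_force: 8.0
```

Emit:
send_rows --series '[[[0,0.5,0],0,1],[[0,0,0],-3,1],[[0,0,0],-6,1],[[0,0,0],-6,1],[[0,0,0],-6,1],[[0,0,0],-6,1],[[0,0,0],0,1]]' --squeeze 15

```text
clock: 28.4
eef_pos: [456.4, 157.2, 293.3]
eef_rot: [3.141, 0.0, 2.868]
wrist_force: [-1.0, 5.2, 3.1]
finger_gap: 17.9
finger_force: 15.0
```

```bash
python3 - <<'E'
from h import *
s=read_state();print(s["eef_pos"],s["wrist_force"],s["moment"],np.degrees(s["eef_rot"]),s["clock"])
E
```

```text
[456.35952801 157.24335416 293.34143566] [-1.02107143  5.2116974   3.12946499] [ 0.9672224   0.05909342 -0.01360564] [1.79947288e+02 1.34546470e-02 1.64297169e+02] 28.4
```

Emit:
send_rows --series '[[[0,1,0],-6,1],[[0,0,0],-6,1],[[0,0,0],-6,1],[[0,0,0],-6,1],[[0,0,0],-6,1],[[0,0,0],0,1]]'

```text
clock: 29.0
eef_pos: [456.6, 158.0, 293.4]
eef_rot: [3.141, 0.001, 2.347]
wrist_force: [3.3, 3.5, 1.2]
finger_gap: 17.6
finger_force: 15.0
```

```bash
python3 - <<'E'
from fit import *
s=read_state();print(s["eef_pos"],s["wrist_force"],s["moment"],np.degrees(s["eef_rot"]),s["clock"])
E
```

```text
[456.6  158.   293.36] [3.26 3.46 1.2 ] [ 0.64 -0.56 -0.05] [179.94   0.03 134.46] 29.0
```

Emit:
send_rows --series '[[[0.5,0.5,0],-6,1],[[0,0,0],-6,1],[[0,0,0],-6,1],[[0,0,0],-6,1],[[0,0,0],-4,1],[[0,0,0],0,1]]'

```text
clock: 29.6
eef_pos: [457.2, 158.5, 293.4]
eef_rot: [3.14, 0.0, 1.86]
wrist_force: [2.8, 3.9, 0.7]
finger_gap: 17.9
finger_force: 15.0
```

```bash
python3 - <<'E'
from fit import *
s=read_state();print(s["eef_pos"],s["wrist_force"],s["moment"],np.degrees(s["eef_rot"]),s["clock"])
E
```

```text
[457.16 158.53 293.37] [2.85 3.85 0.73] [ 0.67 -0.67  0.16] [179.92   0.   106.59] 29.6
```

Emit:
send_rows --series '[[[0,0,0],-3,1],[[0,0,0],-3,1],[[0,0,0],0,1]]'

```text
clock: 29.9
eef_pos: [457.3, 158.6, 293.4]
eef_rot: [3.14, -0.0, 1.756]
wrist_force: [5.1, 4.5, 0.8]
finger_gap: 17.8
finger_force: 15.0
```

```bash
python3 - <<'E'
from fit import *
s=read_state();print(s["eef_pos"],s["wrist_force"],s["moment"],np.degrees(s["eef_rot"]),s["clock"])
E
```

```text
[457.26 158.56 293.4 ] [5.09 4.52 0.84] [ 0.77 -0.87  0.12] [179.89  -0.01 100.63] 29.9
```

Emit:
send_rows --series '[[[0.5,0.5,0],0,1],[[0,0,0],0,1],[[0,0,0],-3,1],[[0,0,0],-3,1],[[0,0,0],0,1]]' --squeeze 25

```text
clock: 30.4
eef_pos: [457.6, 158.8, 293.4]
eef_rot: [3.141, 0.0, 1.649]
wrist_force: [3.4, -0.2, 4.9]
finger_gap: 17.6
finger_force: 25.0
```

```bash
python3 - <<'E'
from fit import *
s=read_state();print(s["eef_pos"],s["wrist_force"],s["moment"],np.degrees(s["eef_rot"]),s["clock"])
E
```

```text
[457.57 158.76 293.41] [ 3.4  -0.21  4.88] [-0.16 -0.57  0.19] [179.94   0.02  94.5 ] 30.4
```

Emit:
send_rows --series '[[[0,0,0],0,0.6],[[0,0,0],0,0.5],[[0,0,0],0,0.4],[[0,0,0],0,0.4],[[0,0,0],0,0.4],[[0,0,10],0,0.4],[[0,0,25],0,0.4],[[0,0,35],0,0.4],[[-10,0,35],0,0.4],[[-30,-30,20],0,0.4],[[-10,-40,0],0,0.4],[[0,-40,0],0,0.4]]'

```text
clock: 31.6
eef_pos: [405.9, 48.1, 419.9]
eef_rot: [3.139, 0.0, 1.65]
wrist_force: [0.7, 0.2, 0.8]
finger_gap: 28.5
finger_force: 0.0
```

Emit:
send_rows --series '[[[0,-40,0],0,0.4],[[0,-40,0],0,0.4],[[0,-40,0],0,0.4],[[0,-40,0],0,0.4],[[0,0,0],0,0.4],[[0,0,0],0,0.4]]'

```text
clock: 32.2
eef_pos: [407.1, -111.5, 418.6]
eef_rot: [3.141, -0.0, 1.646]
wrist_force: [0.1, 0.6, 0.1]
finger_gap: 28.4
finger_force: 0.0
```

```bash
python3 - <<'E'
from fit import *
s=read_state();print(s["eef_pos"],s["wrist_force"])
g={"hammer":np.array([502,208,200]),"hammer_end":np.array([500,207,25]),"keeper_knob":np.array([457,157,210]),"stand":np.array([503,207,0])}
o,p=collect(list(g),g,2,tol=40)
for k,v in o.items():
    for y in v: print(k,y)
yaw=np.radians(11.5);K=np.array([457,157.5])
for n in("scene","top"):
    p=camera(n); im=p["color"]; cv2.imwrite(f"pics/end_{n}.png",im); ref=cv2.imread(f"pics/{n}0.png")
    r=regions_of("keeper",p)
    for x in r[:1]:
        ys,xs=np.nonzero(x["mask"]); print(n,"mask",x["confidence"],len(xs),xs.min(),xs.max(),ys.min(),ys.max())
        for rr in range(ys.min(),ys.max()+1): print(rr,xs[ys==rr].min() if (ys==rr).any() else None,xs[ys==rr].max() if (ys==rr).any() else None)
    for a in range(0,105,15):
        t=yaw+np.pi-np.radians(a)
        print(n,a,[ (pix([*(K+d*np.array([np.cos(t),np.sin(t)])),191],p).round(1)).tolist() for d in(20,50)])
print(s["clock"])
E
```

```text
[ 407.13 -111.46  418.59] [0.14 0.61 0.05]
hammer ('scene', array([499.44, 209.19, 197.05]))
hammer ('top', array([501.23, 209.85, 202.13]))
hammer ('scene', array([498.14, 205.29, 200.14]))
hammer ('top', array([505.12, 207.69, 201.03]))
hammer_end ('scene', array([495.2 , 205.89,  25.3 ]))
hammer_end ('top', array([499.13, 207.07,  27.56]))
hammer_end ('scene', array([495.37, 204.17,  25.89]))
hammer_end ('top', array([500.97, 204.38,  26.58]))
keeper_knob ('scene', array([453.18, 152.11, 210.21]))
keeper_knob ('top', array([459.41, 158.92, 214.48]))
keeper_knob ('scene', array([454.05, 155.36, 209.31]))
keeper_knob ('top', array([458.99, 157.72, 213.59]))
stand ('scene', array([500.69, 212.68,   0.53]))
stand ('top', array([510.92, 211.87,   4.87]))
stand ('scene', array([501.55, 210.75,  -0.72]))
stand ('top', array([506.66, 208.72,   2.32]))
scene mask 0.63 195 348 373 217 230
217 352 354
218 350 355
219 350 356
220 349 356
221 349 356
222 349 356
223 349 356
224 348 357
225 348 358
226 348 372
227 348 373
228 348 373
229 348 373
230 350 372
scene 0 [[351.5, 221.0], [351.2, 211.
[... 161 characters left out ...]
5, 220.4]]
scene 75 [[359.7, 226.5], [371.8, 224.5]]
scene 90 [[360.1, 228.3], [372.8, 229.0]]
top mask 0.63 407 388 410 161 184
161 399 404
162 397 406
163 395 407
164 393 408
165 392 409
166 391 409
167 390 410
168 389 410
169 389 410
170 388 410
171 388 410
172 388 409
173 388 409
174 388 409
175 388 408
176 388 407
177 388 407
178 389 406
179 389 405
180 390 404
181 391 404
182 392 403
183 394 402
184 398 399
top 0 [[223.9, 210.1], [225.5, 219.3]]
top 15 [[222.3, 210.1], [221.4, 219.6]]
top 30 [[220.6, 209.8], [217.3, 218.8]]
top 45 [[219.2, 209.1], [213.6, 216.9]]
top 60 [[217.9, 208.0], [210.6, 214.2]]
top 75 [[217.1, 206.6], [208.4, 210.7]]
top 90 [[216.6, 205.1], [207.2, 206.9]]
32.2
```

In the scene picture the bar mask lies level (rows 226–230, tip at column 373), matching the 90° prediction. The thumbscrew held a steady 0.19 N m at the end, well above its 0.04 friction, so it is on its stop. The hammer is seated and plumb, and the arm is clear.

```bash
python3 -c "
from cell import *
print(sign_off())"
```

```text
the job is handed in; nothing more can be done
None
```

The hammer hangs settled in the fork notches, the keeper bar is turned onto its stop across the mouth, and the job is handed in at about 32 s; the handle was still about 8° off plumb when I gripped it again, but hung straight once released.

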